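# Line up the skin care at the bedside

### The arm

A 7-joint arm with a two-finger parallel gripper is mounted at the origin on the work surface. World frame = base frame: x ahead of the robot, y to its left, z up, the work surface at z = 0. Lengths are in mm, angles in rad, forces in N, time in s.
With the tool pointing down it reaches from about 425 to 825 mm from the base axis. Payload 3.6 kg.
Tool frame: the origin (TCP) lies between the finger pads; the fingertips stand 11 mm ahead of it and the grasp point (between the pads) lies 8 mm behind it; z points along the fingers, y is the direction in which the jaws open and shut (so a half turn about z gives the same grasp; the last joint's range is limited). The gripper opens to 85 mm and grips with 20 to 120 N. Pads are 22 mm wide; open, the fingers measure 114 mm over their backs; the gripper's body (76 mm by 85 mm) begins 54 mm behind the grasp point. The pads swing forward as they close: fully open they stand 13 mm farther back than shut.
Start: joints at [-1.19, 0.615, -0.013, 1.423, 0.008, 1.103, -0.04], TCP at [257.153, 596.939, 242.297] pointing down, gripper open.
Joint ranges: [-3.12, 3.12], [-0.3, 2.06], [-1.34, 1.32], [0.26, 2.42], [-1.36, 4.5], [0.01, 1.98], [-2.84, 2.84]. Speed limits (rad/s): [2.79, 2.79, 3.14, 3.14, 3.14, 3.14, 3.14].

### API

Orientations are given as [roll, pitch, yaw] about the fixed x, y, z axes, in that order (R = Rz(yaw) Ry(pitch) Rx(roll)).
In Python, from bench import ctrl, vision, job_done gives the robot as it stands.
- The arm moves only by the tool apply_moves, never from a script. Its argument "plan" is a list of rows, each a list of 2 entries, a list of its own where there are three numbers: the shift along the world's x, y, z each as a share of 5 cm, from -1 to 1, then the turn, a rotation vector about the world's x, y, z each as a share of 0.12 rad, from -1 to 1. In form: [[[dx, dy, dz], [ax, ay, az]], ...]. A call has 1 to 8 rows; each row shifts and turns the pose as measured when the row begins; what a row does not reach is not made up. A row lasts 1/10 s, in which the tool goes at most 50 mm and 8.59 degrees, less where a joint would pass 70% of its speed; a pose out of reach is approached as far as the arm can. A call with a number of a shift or a turn outside -1 to 1 is refused whole. A call with a gripper value outside its range is refused whole. "jaw" is the closure, from -1 (fully open) to 1 (shut), set as the call begins (left out, the last holds). The fingers move at their own pace and stop on an object; the grip force is fixed at half the most. Time passes only in rows, so rows that do not move let the fingers close. It gives the time, the measured TCP pose, the force and the opening at its end, in the units of the state.
- ctrl.sense(): the state, without advancing time (a new reading comes with each control period).
- vision.grab_frame(name): name is "side" or "top" or "wrist"; returns a dict with "img" (400x640x3 uint8, red, green, blue), "fx", "fy", "cx", "cy" (pixels), "R" (3x3) and "t" (3): a world point X has camera coordinates R X + t; the wrist camera has in their place "T_tool_cam" (4x4, takes a point from camera to tool coordinates, whose origin is the TCP and whose axes are the flange's). Camera axes: x right, y down, z forward; pixel columns grow to the right and rows downward; lengths in mm; the calibration is good to about 2 mm. A picture is of the moment at which its call begins: read the wrist's pose just before it. There is no depth.
- job_done(): hands the job in, once; it reports no verdict.
The state is a dict: "time": time; "joints": joint angles; "dq": joint speeds; "effort": joint torques, N m; "tool_pos": TCP position; "tool_rot": TCP orientation; "force": force on the tool from outside, world axes, zero at the start; "torque": the same for the moment, N m; "width": opening from 0.0 (shut) to 1.0 (fully open).
Only numpy, scipy, OpenCV 4.12 (cv2) and the standard library are available. Lean on these libraries where they do the work, as an engineer would, in place of code of your own. Each camera call takes 0.05 s, during which the arm holds its last target. There are 200 camera calls.

### The job

Move the four skin-care containers from the white carry caddy into the dark wooden rack, one to a compartment, in their order of use starting at the rack's end nearest the lamp: pump cleanser, tall toner, dropper serum, cream jar. Keep them upright, set each one down gently so that it stands on the rack's floor, and do not disturb the other things on the dresser.

Things in the scene. Friction and masses are not known exactly. Their poses are not given: they have to be found in the camera images.
- cleanser: Cleanser: white plastic pump bottle, a cylinder 50 mm in diameter up to 98 mm height, then a narrow collar and a small pump head with a short spout; 128 mm tall in all. The spout points along the body's +y and stays within the 50 mm outline. Grip it round the cylinder, 70 to 95 mm up. Origin: centre of its underside, z up. About 170 g.
- toner: Toner: the tall slim green-glass bottle, 42 mm in diameter up to 100 mm height, then a plain brass cap 34 mm in diameter; 135 mm tall in all. Origin: centre of its underside, z up. About 180 g.
- serum: Serum: the small amber dropper bottle, 34 mm in diameter up to 60 mm height, then a black collar (21 mm) and a thin rubber bulb (15 mm); 101 mm tall in all. Origin: centre of its underside, z up. About 70 g.
- cream: Cream: the wide low jar with a flat metal lid, 57 mm in diameter, 58 mm tall, straight-sided. Origin: centre of its underside, z up. About 150 g.
- caddy: White plastic carry caddy, 88 x 322 mm, fixed, holding the four containers at the start in any order. Four open compartments in a row along its y axis, centres at y = +117, +39, -39, -117 mm; floor 10 mm above the table; each 78 (x) by 72 mm (y); side walls and dividers end 32 mm, the slotted end walls 64 mm above the table. Origin: centre of its underside.
- rack: Dark wooden rack with steel side rails, 90 x 324 mm, fixed, empty at the start. Four open compartments in a row along its y axis, centres at y = +117, +39, -39, -117 mm; floor 10 mm above the table; each 74 (x) by 72 mm (y); rails and dividers end 32 mm, end boards 60 mm above the table. Origin: centre of its underside. The lamp stands well off its +y or its -y end.
- lamp: Bedside lamp, fixed, at the left or the right side of the table: a cordless mushroom lamp with round brass foot, thin stem and white dome 124 mm across, 194 mm tall. Origin: centre of its underside.
- flacon: Perfume flacon, clear and black, rectangular, 28 x 48 mm, 92 mm tall, standing loose between caddy and rack; not to be disturbed. Origin: centre of its underside.
- earbuds: Earbuds case, small rounded white box 60 x 46 x 22 mm, lying loose between caddy and rack, on the robot's side of the flacon; not to be disturbed. Origin: centre of its underside.
- water: Water bottle, clear with a blue cap, 63 mm in diameter, 186 mm tall, standing loose beyond caddy and rack; not to be disturbed. Origin: centre of its underside.
Not all that is in view belongs to the job. What is shaped like the cream but purple is not meant.

How it is judged:
By the outcome, as a careful person would: the job done as asked, in the order asked, and still so for the second after the job is handed in, with the robot touching nothing.
It also fails if it takes over 128 s, if anything falls off the work surface, if the arm or the gripper's body presses on something with over 40 N, if the wrist force passes 120 N, or if a joint passes its speed limit or range.

## Working session

There is one attempt and no reset: what is moved stays moved. The work goes in short steps, Python scripts to look and compute and a tool call to move; the robot and the scene stay as the last step left them, time stands still between calls to the robot, and variables do not carry over. Pictures are saved under pics/ and viewed, about 12 in all and at most 16, crops included, and the job is handed in when it is done.

Besides the shell and the picture viewer there is one more tool, called after "Request:" by a JSON object that holds its "method" and its "body", one argument or row to a line. apply_moves: Moves the arm, as the interface text tells. Shift numbers are shares of 5 cm and turn numbers shares of 0.12 rad, none past 1 either way. Its arguments: {"type":"object","properties":{"plan":{"type":"array","items":{"type":"array"}},"jaw":{"type":"number"}},"required":["plan"]}

```bash
mkdir -p pics; ls
python3 - <<'E'
from bench import ctrl, vision
import cv2,pickle
s=ctrl.sense();print(s)
d={}
for n in("top","side"):
    f=vision.grab_frame(n);d[n]=f;cv2.imwrite(f"pics/{n}0.png",f["img"][:,:,::-1])
    print(n,{k:f[k] for k in f if k!="img"})
pickle.dump(d,open("f0.pkl","wb"))
E
```

```text
pics
{'time': 0.0, 'joints': array([-1.19050281,  0.61589062, -0.01259725,  1.42492995,  0.0081047 ,
        1.10339038, -0.0403888 ]), 'dq': array([ 0.00068098,  0.00049819,  0.00242988, -0.00083339,  0.00019944,
        0.00068452, -0.00049946]), 'effort': array([ 6.23337091e-04, -4.69218600e+01,  2.59306999e-01, -1.71030468e+01,
        9.92408604e-03,  9.77478776e-03, -8.39992225e-06]), 'tool_pos': array([256.88976948, 596.26937967, 241.1464346 ]), 'tool_rot': array([-3.13902524e+00,  5.25617743e-05,  2.73486365e+00]), 'force': array([-0.12840144,  0.26603886, -0.70002792]), 'torque': array([-4.84787807e-02, -3.44748107e-05,  3.29788832e-03]), 'width': 1.0032118182302268}
top {'fx': 432.8630232734073, 'fy': 432.8630232734073, 'cx': 315.7624849955671, 'cy': 201.4206396183889, 'R': array([[-0.00565359, -0.99995494, -0.00762618],
       [-0.98659764,  0.00682142, -0.16302936],
       [ 0.16307403,  0.00660227, -0.98659174]]), 't': array([   9.2412922 ,  604.06185457, 1128.28275812])}
side {'fx': 366.58140051421947, 'fy': 366.58140051421947, 'cx': 322.35437532808584, 'cy': 193.91407049354615, 'R': array([[ 0.84211531, -0.53926988,  0.00545917],
       [-0.36711252, -0.58063368, -0.72670002],
       [ 0.39505721,  0.60996109, -0.68693324]]), 't': array([-507.31751318,  239.69795436,  875.25893813])}
```

View pics/top0.png

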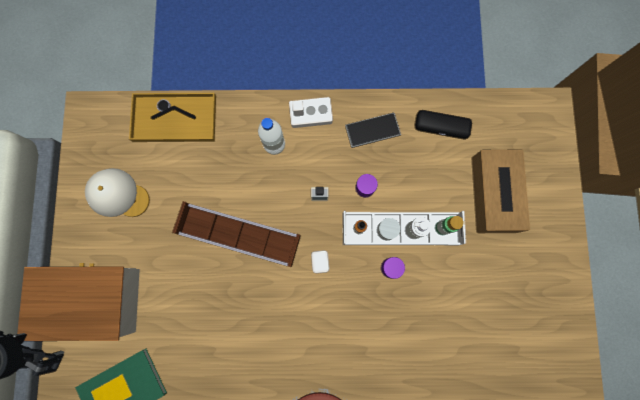

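View pics/side0.png

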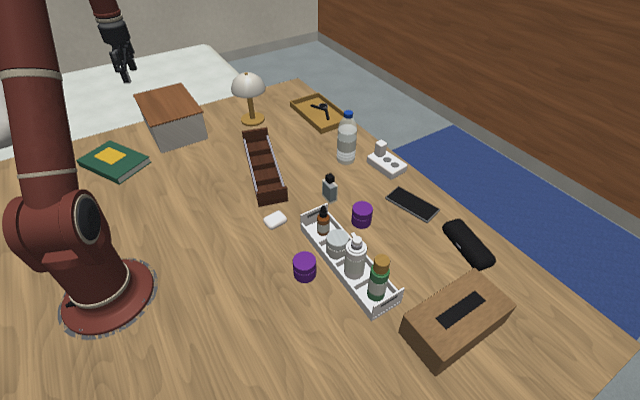

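Top view: the lamp is on the left (foot ~(134,200)), so it is nearest the rack's left (+y) end. The rack runs (180,218)–(298,250). The caddy at (344–465, 212–244) holds, from left, serum (361,227), cream (389,229), cleanser (421,228) and toner (454,225). Possible lookalikes are the purple jars at (367,185) and (394,268), and the water bottle at (271,135) for the toner. The grey-lidded jar inside the caddy is the cream.

```bash
cat > h.py <<'E'
import numpy as np,cv2,pickle
def ray(f,u,v):
    d=np.array([(u-f["cx"])/f["fx"],(v-f["cy"])/f["fy"],1.]);return -f["R"].T@f["t"],f["R"].T@d
def onz(f,u,v,z):
    c,d=ray(f,u,v);return c+d*(z-c[2])/d[2]
def proj(f,X):
    p=f["R"]@np.array(X,float)+f["t"];return f["fx"]*p[0]/p[2]+f["cx"],f["fy"]*p[1]/p[2]+f["cy"]
def tri(fs,ps):
    A=np.zeros((3,3));b=np.zeros(3)
    for f,p in zip(fs,ps):
        c,d=ray(f,*p);d/=np.linalg.norm(d);M=np.eye(3)-np.outer(d,d);A+=M;b+=M@c
    return np.linalg.solve(A,b)
E
python3 - <<'E'
from h import *
d=pickle.load(open("f0.pkl","rb"));t=d["top"];s=d["side"]
hsv=cv2.cvtColor(t["img"],cv2.COLOR_RGB2HSV)
roi=np.zeros((400,640),np.uint8);roi[190:280,165:310]=1
m=((hsv[:,:,2]<105)&(hsv[:,:,1]>60)).astype(np.uint8)*roi
m=cv2.morphologyEx(m,cv2.MORPH_CLOSE,np.ones((5,5)))
n,l,st,c=cv2.connectedComponentsWithStats(m);i=1+st[1:,4].argmax();print("rack",st[i],cv2.minAreaRect(np.argwhere(l==i)[:,::-1].astype(np.float32)))
for n,p,z in[("lampfoot",(134,200),5),("cream",(389,229),68),("rackA",(182,204),60),("rackB",(174,233),60),("rackC",(300,235),60),("rackD",(293,266),60),
 ("cadTL",(344,212),64),("cadBL",(344,244),64),("cadTR",(463,212),64),("cadBR",(465,243),64),("flac",(320,193),92),("ear",(320,262),22),("pur1",(367,185),58),("pur2",(394,268),58),("water",(267,124),186)]:
    print(n,onz(t,*p,z).round())
print("serum",tri([t,s],[(361,226),(324,209)]).round(),"toner",tri([t,s],[(456,223),(382,259)]).round())
k=cv2.resize(t["img"][192:282,165:475],None,fx=2.58,fy=2.58,interpolation=cv2.INTER_CUBIC)
k2=cv2.resize(s["img"][120:330,230:420],None,fx=1.7,fy=1.7,interpolation=cv2.INTER_CUBIC)
o=np.zeros((k.shape[0]+k2.shape[0],800,3),np.uint8);o[:k.shape[0],:k.shape[1]]=k;o[k.shape[0]:,:k2.shape[1]]=k2
cv2.imwrite("pics/c1.png",o[:,:,::-1]);print(o.shape)
E
```

```text
rack [ 173  202  128   65 3357] ((236.3734893798828, 233.68099975585938), (123.95734405517578, 32.96901321411133), 15.811371803283691)
lampfoot [619. 521.   5.]
cream [ 526. -188.   68.]
rackA [598. 367.  60.]
rackB [520. 385.  60.]
rackC [512.  48.  60.]
rackD [430.  66.  60.]
cadTL [573. -70.  64.]
cadBL [487. -69.  64.]
cadTR [ 570. -388.   64.]
cadBR [ 488. -388.   64.]
flac [619.  -6.  92.]
ear [441.  -5.  22.]
pur1 [ 647. -134.   58.]
pur2 [ 424. -199.   58.]
water [777. 124. 186.]
serum [ 533. -112.   96.] toner [ 532. -342.  144.]
(589, 800, 3)
```

View pics/c1.png

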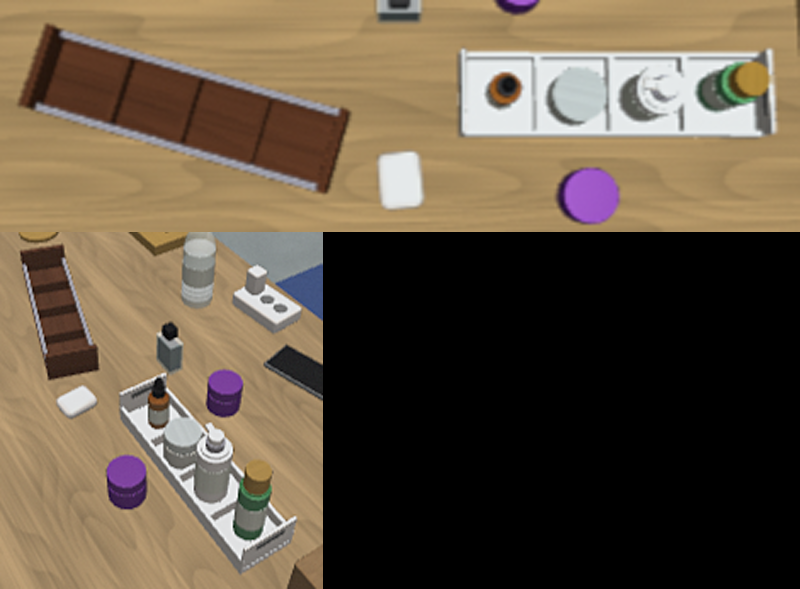

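Crop check: in the caddy the amber dropper is at (361,226), the grey-lidded jar at (389,229), the white pump bottle at (421,228) and the green bottle with brass cap at (454,225). The purple jars are outside it. Caddy centre is about (530,-229) with yaw≈0. Rack centre is about (515,217) with yaw≈-0.27, and its 331 mm measured length fits the given 324. Next I go above the caddy for a close look.

Request:
{"method": "apply_moves", "body": {
  "plan": [
    [[0.8,0,0.8],[0,0,-1]],
    [[0.9,-0.3,0.6],[0,0,-1]],
    [[0.9,-0.8,0.3],[0,0,-1]],
    [[0.8,-1,0],[0,0,-1]],
    [[0.6,-1,0],[0,0,-1]],
    [[0.5,-1,0],[0,0,-1]],
    [[0.4,-1,0],[0,0,-1]],
    [[0.4,-1,0],[0,0,-1]]
  ],
  "jaw": -1
}}

```text
time: 0.9
tool_pos: [485.1, 327.4, 313.4]
tool_rot: [-3.124, -0.009, 1.757]
force: [0.9, -0.8, 0.5]
width: 1.002
```

Request:
{"method": "apply_moves", "body": {
  "plan": [
    [[0.2,-1,0],[0,0,-0.8]],
    [[0.2,-1,0],[0,0,-0.8]],
    [[0.1,-1,0],[0,0,-0.6]],
    [[0.1,-1,0],[0,0,-0.4]],
    [[0,-1,0],[0,0,0]],
    [[0,-1,0],[0,0,0]],
    [[0,-1,0],[0,0,0]],
    [[0,-1,0],[0,0,0]]
  ]
}}

```text
time: 1.7
tool_pos: [512.4, -69.6, 310.4]
tool_rot: [-3.121, -0.006, 1.43]
force: [1.4, 0.3, 1.0]
width: 1.002
```

Request:
{"method": "apply_moves", "body": {
  "plan": [
    [[0.2,-1,0.3],[0,0,0]],
    [[0.2,-1,0.3],[0,0,0]],
    [[0.1,-0.6,0.2],[0,0,0]],
    [[0,0,0],[0,0,0]]
  ]
}}

```text
time: 2.1
tool_pos: [531.6, -205.3, 347.9]
tool_rot: [-3.115, -0.001, 1.416]
force: [0.1, -0.3, -0.1]
width: 1.0
```

```bash
cat >> h.py <<'E'
from scipy.spatial.transform import Rotation as Ro
def wrist(name):
    from bench import ctrl,vision
    s=ctrl.sense();f=vision.grab_frame("wrist");f=dict(f)
    T=np.eye(4);T[:3,:3]=Ro.from_euler("xyz",s["tool_rot"]).as_matrix();T[:3,3]=s["tool_pos"]
    C=np.linalg.inv(T@f["T_tool_cam"]);f["R"]=C[:3,:3];f["t"]=C[:3,3]
    cv2.imwrite(f"pics/{name}.png",f["img"][:,:,::-1]);pickle.dump(f,open(name+".pkl","wb"))
    print(s["time"],s["tool_pos"].round(1),s["tool_rot"].round(3),s["force"].round(1),s["joints"].round(2),f["T_tool_cam"].round(2).tolist(),"cam",(-f["R"].T@f["t"]).round());return f
E
python3 -c "
from h import *
f=wrist('w1')
for y in(117,39,-39,-117):print(np.round(proj(f,(530,-229+y,10))))"
```

```text
2.1 [ 531.6 -205.3  347.9] [-3.115e+00 -1.000e-03  1.416e+00] [ 0.1 -0.3 -0.1] [ 0.03  0.45  0.47  1.48 -0.2   1.29  0.37] [[-0.0, -0.95, -0.3, 78.0], [1.0, -0.0, 0.0, 0.54], [-0.0, -0.3, 0.95, -130.93], [0.0, 0.0, 0.0, 1.0]] cam [ 548. -129.  479.]
[315.  91.]
[323. 144.]
[330. 192.]
[337. 235.]
```

View pics/w1.png

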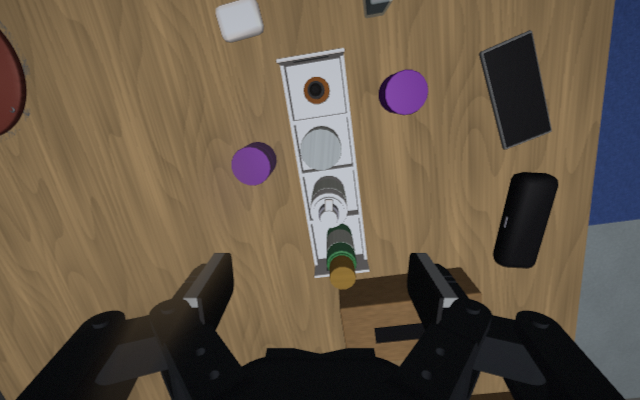

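```bash
python3 -c "
from h import *
f=pickle.load(open('w1.pkl','rb'));t=pickle.load(open('f0.pkl','rb'))['top'];s=pickle.load(open('f0.pkl','rb'))['side']
for n,p,z in[('serum',(316,90),111),('cream',(320.5,149),68),('cleans shoulder',(330,209),108),('toner cap',(343,276),145),('cadTL',(278,62),64),('cadTR',(344,50),64),('box near',(340,280),70)]:print(n,onz(f,*p,z).round(1))
print('tri serum',tri([f,s],[(316,90),(324,209)]).round(),'toner',tri([f,s],[(343,276),(382,259)]).round(),'cleanser',tri([t,f],[(421,226),(330,209)]).round())
k=cv2.resize(f['img'][60:300,260:400],None,fx=2.5,fy=2.5,interpolation=cv2.INTER_CUBIC);cv2.imwrite('pics/w1c.png',k[:,:,::-1])"
```

```text
serum [ 535.5 -114.7  111. ]
cream [ 528.1 -188.7   68. ]
cleans shoulder [ 530.2 -262.   108. ]
toner cap [ 535.1 -340.1  145. ]
cadTL [491.6 -72.4  64. ]
cadTR [575.9 -71.9  64. ]
box near [ 526.8 -394.    70. ]
tri serum [ 535. -114.   97.] toner [ 534. -341.  142.] cleanser [ 530. -266.   98.]
```

View pics/w1c.png

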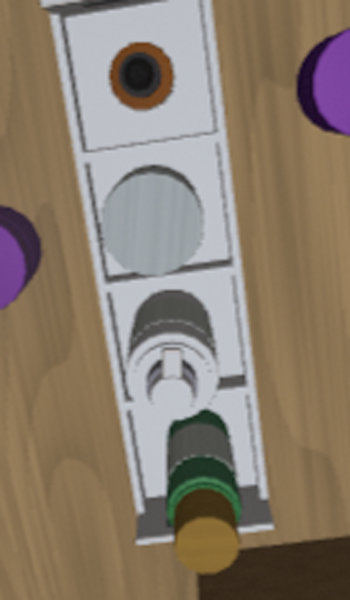

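Serum (535,-114), cream (528,-189), cleanser (530,-263) and toner (535,-340) all agree with the caddy pitch of 78 mm. Going for the cleanser.

Request:
{"method": "apply_moves", "body": {
  "plan": [
    [[-0.05,-0.6,0],[0,-0.2,0]],
    [[0,-0.55,-0.3],[0,0,0]],
    [[0,0,-0.8],[0,0,0]],
    [[0,0,-0.8],[0,0,0]],
    [[0,0,-0.8],[0,0,0]],
    [[0,0,-0.6],[0,0,0]],
    [[0,0,-0.2],[0,0,0]]
  ]
}}

```text
time: 2.85
tool_pos: [530.8, -246.7, 164.4]
tool_rot: [-3.138, -0.019, 1.436]
force: [0.3, 0.1, 0.1]
width: 0.998
```

Request:
{"method": "apply_moves", "body": {
  "plan": [
    [[0,-0.25,0],[-0.15,0,0]],
    [[0,-0.1,0],[0,0,0]],
    [[0,0,0],[0,0,0]]
  ]
}}

```text
time: 3.15
tool_pos: [532.0, -262.7, 164.9]
tool_rot: [-3.14, -0.002, 1.441]
force: [-0.2, 0.1, 0.7]
width: 0.999
```

```bash
python3 -c "
from h import *
f=wrist('w2')
print(np.round(proj(f,(530,-263,108))),np.round(proj(f,(530,-263,138))))"
```

```text
3.15 [ 532.  -262.7  164.9] [-3.140e+00 -2.000e-03  1.441e+00] [-0.2  0.1  0.7] [ 0.18  0.64  0.4   1.69 -0.31  0.87  0.58] [[-0.0, -0.95, -0.3, 77.99], [1.0, -0.0, 0.0, 0.52], [-0.0, -0.3, 0.95, -130.91], [0.0, 0.0, 0.0, 1.0]] cam [ 543. -186.  296.]
[316. 224.] [316. 244.]
```

View pics/w2.png

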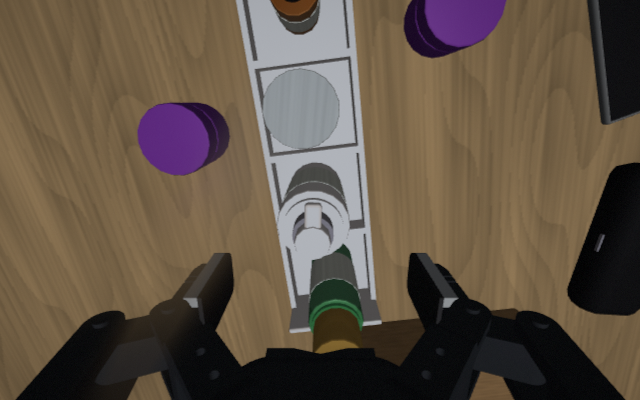

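The pump bottle's shoulder ring is at about (313,224), against a predicted (316,224). That is good to ~2 mm, so I descend.

Request:
{"method": "apply_moves", "body": {
  "plan": [
    [[-0.05,0,-0.5],[0,0,0]],
    [[0,0,-0.6],[0,0,0]],
    [[0,0,-0.4],[0,0,0]],
    [[0,0,-0.1],[0,0,0]],
    [[0,0,0],[0,0,0]]
  ]
}}

```text
time: 3.7
tool_pos: [535.4, -265.9, 91.5]
tool_rot: [3.124, 0.003, 1.441]
force: [0.1, -0.6, 0.7]
width: 1.001
```

Request:
{"method": "apply_moves", "body": {
  "plan": [
    [[-0.12,0.06,-0.1],[0,0.1,0]],
    [[0,0,0],[0,0,0]]
  ]
}}

```text
time: 3.9
tool_pos: [530.4, -263.5, 88.7]
tool_rot: [3.132, 0.006, 1.441]
force: [-0.2, 0.3, 0.2]
width: 1.001
```

Request:
{"method": "apply_moves", "body": {
  "plan": [
    [[0,0,0],[0,0,0]],
    [[0,0,0],[0,0,0]],
    [[0,0,0],[0,0,0]],
    [[0,0,0],[0,0,0]],
    [[0,0,0],[0,0,0]],
    [[0,0,0],[0,0,0]],
    [[0,0,0],[0,0,0]],
    [[0,0,0],[0,0,0]]
  ],
  "jaw": 1
}}

```text
time: 4.7
tool_pos: [531.3, -264.2, 91.2]
tool_rot: [3.129, 0.008, 1.441]
force: [-1.3, 0.2, -0.1]
width: 0.567
```

Request:
{"method": "apply_moves", "body": {
  "plan": [
    [[0,0,0.2],[0,0,0]],
    [[0,0,0.5],[0,0,0]],
    [[0,0,0.7],[0,0,0]],
    [[0,0,0.7],[0,0,0]],
    [[0,0.2,0.5],[0,0,0]],
    [[0,0.4,0.2],[0,0,0]],
    [[0,0.6,0],[0,0,0]],
    [[0,0.8,0],[0,0,0]]
  ]
}}

```text
time: 5.5
tool_pos: [528.1, -169.5, 240.6]
tool_rot: [3.126, 0.014, 1.426]
force: [0.3, 0.6, -1.7]
width: 0.571
```

Request:
{"method": "apply_moves", "body": {
  "plan": [
    [[0,0.8,0],[0,0,0]],
    [[0,0.8,0],[0,0,0]],
    [[0,0.8,0],[0,0,0]],
    [[0,0.8,0],[0,0,0]],
    [[0,0.8,0],[0,0,0]],
    [[0,0.8,0],[0,0,0]],
    [[0,0.8,0],[0,0,0]],
    [[0,0.8,0],[0,0,0]]
  ]
}}

```text
time: 6.3
tool_pos: [526.0, 161.7, 246.7]
tool_rot: [3.119, 0.011, 1.421]
force: [1.7, -0.1, -1.6]
width: 0.57
```

Request:
{"method": "apply_moves", "body": {
  "plan": [
    [[0.1,0.8,0],[0.05,0.1,-0.3]],
    [[0.1,0.8,0],[0.05,0.1,-0.3]],
    [[0.1,0.7,0],[0,0,-0.2]],
    [[0.05,0.4,0],[0,0,0]],
    [[0,0.1,0],[0,0,0]],
    [[0,0,0],[0,0,0]]
  ]
}}

```text
time: 6.9
tool_pos: [539.5, 316.4, 248.4]
tool_rot: [-3.135, -0.001, 1.334]
force: [-0.6, 0.2, -1.9]
width: 0.57
```

```bash
python3 -c "
from h import *
f=wrist('w3')
for k in(117,39,-39,-117):X=(515+.266*k,216.5+.964*k,32);print(np.round(X),np.round(proj(f,X)))"
```

```text
6.9 [539.5 316.4 248.4] [-3.135e+00 -1.000e-03  1.334e+00] [-0.6  0.2 -1.9] [-0.82  0.6   0.45  1.5  -0.29  1.11 -0.55] [[-0.0, -0.95, -0.3, 78.05], [1.0, -0.0, 0.0, 0.54], [-0.0, -0.3, 0.95, -130.92], [0.0, 0.0, 0.0, 1.0]] cam [559. 392. 379.]
[546. 329.  32.] [324. 159.]
[525. 254.  32.] [321. 221.]
[505. 179.  32.] [319. 276.]
[484. 104.  32.] [317. 325.]
```

View pics/w3.png

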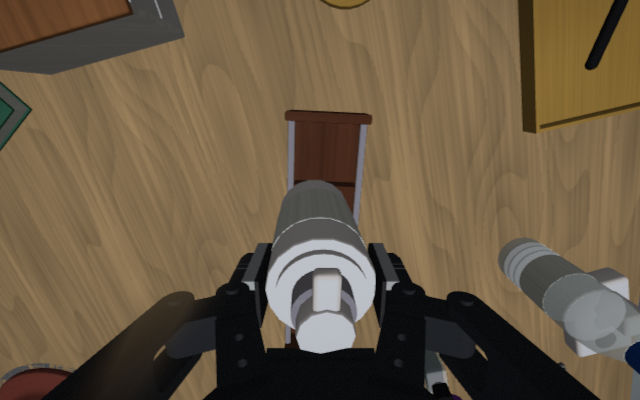

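```bash
python3 -c "
from h import *
f=pickle.load(open('w3.pkl','rb'))
for n,p,z in[('endL',(286,111),60),('endR',(371,116),60),('railL',(292,125),32),('railL',(290,190),32),('railR',(366.5,130),32),('railR',(357,212),32),('divL',(296,182),32),('divR',(356,184),32)]:print(n,onz(f,*p,z).round(1))"
```

```text
endL [521.4 391.1  60. ]
endR [604.6 366.   60. ]
railL [520.6 374.9  32. ]
railL [498.3 302.   32. ]
railR [600.8 349.9  32. ]
railR [570.9 255.8  32. ]
divL [507.9 310.   32. ]
divR [576.7 290.9  32. ]
```

Wrist view: the end board edge is (286,111)–(371,116), the rails are at u≈292/366 and the divider at v≈183. The rack therefore has yaw≈-0.30 and centre≈(516,223), which puts compartment 1 at ≈(551,336). That is a refinement of ~7 mm.

Request:
{"method": "apply_moves", "body": {
  "plan": [
    [[0.12,0.2,-0.3],[0,0,-0.3]],
    [[0.1,0.18,-0.6],[0,0,-0.2]],
    [[0,0,-0.6],[0,0,0]],
    [[0,0,-0.5],[0,0,0]],
    [[0,0,-0.2],[0,0,0]],
    [[0,0,0],[0,0,0]]
  ]
}}

```text
time: 7.55
tool_pos: [554.6, 320.8, 140.3]
tool_rot: [3.14, 0.001, 1.253]
force: [0.5, 0.2, -0.3]
width: 0.573
```

Request:
{"method": "apply_moves", "body": {
  "plan": [
    [[-0.06,0.25,0],[0,0,0]],
    [[0,0.05,0],[0,0,0]],
    [[0,0,0],[0,0,0]]
  ]
}}

```text
time: 7.85
tool_pos: [553.8, 336.0, 144.3]
tool_rot: [3.136, -0.003, 1.25]
force: [0.5, -0.8, -1.9]
width: 0.574
```

Request:
{"method": "apply_moves", "body": {
  "plan": [
    [[-0.04,0.03,-0.2],[0,0,0]],
    [[0,0.03,-0.25],[0,0,0]],
    [[0,0.03,-0.2],[0,0,0]],
    [[0,0,-0.1],[0,0,0]],
    [[0,0,0],[0,0,0]]
  ]
}}

```text
time: 8.35
tool_pos: [551.5, 341.9, 104.7]
tool_rot: [3.135, -0.005, 1.252]
force: [0.4, 0.7, -1.8]
width: 0.568
```

Request:
{"method": "apply_moves", "body": {
  "plan": [
    [[0,-0.1,-0.06],[0,0,0]],
    [[0,0,-0.06],[0,0,0]],
    [[0,0,-0.04],[0,0,0]],
    [[0,0,-0.03],[0,0,0]],
    [[0,0,0],[0,0,0]]
  ]
}}

```text
time: 8.85
tool_pos: [552.2, 335.6, 94.6]
tool_rot: [3.134, -0.004, 1.251]
force: [-0.5, 0.0, -1.6]
width: 0.571
```

Request:
{"method": "apply_moves", "body": {
  "plan": [
    [[0,0,-0.03],[0,0,0]],
    [[0,0,-0.03],[0,0,0]],
    [[0,0,0],[0,0,0]]
  ]
}}

```text
time: 9.15
tool_pos: [552.5, 336.0, 91.9]
tool_rot: [3.133, -0.005, 1.251]
force: [0.2, 0.3, -1.1]
width: 0.565
```

Request:
{"method": "apply_moves", "body": {
  "plan": [
    [[0,0,-0.03],[0,0,0]],
    [[0,0,0],[0,0,0]]
  ]
}}

```text
time: 9.35
tool_pos: [553.1, 336.7, 91.6]
tool_rot: [3.133, -0.007, 1.251]
force: [0.1, -0.0, -1.0]
width: 0.568
```

Request:
{"method": "apply_moves", "body": {
  "plan": [
    [[0,-0.02,-0.04],[0,0,0]],
    [[0,0,0],[0,0,0]]
  ]
}}

```text
time: 9.55
tool_pos: [553.5, 337.2, 91.6]
tool_rot: [3.132, -0.011, 1.252]
force: [-0.3, -0.8, -1.9]
width: 0.571
```

Request:
{"method": "apply_moves", "body": {
  "plan": [
    [[0,-0.03,-0.06],[-0.1,0,0]],
    [[0,0,-0.04],[0,0,0]]
  ]
}}

```text
time: 9.75
tool_pos: [554.3, 338.6, 91.0]
tool_rot: [3.128, -0.006, 1.253]
force: [-3.4, -1.5, 10.4]
width: 0.572
```

Contact with the rack floor is felt (+10 N at TCP z≈91). Releasing.

Request:
{"method": "apply_moves", "body": {
  "plan": [
    [[0,0,0.02],[0,0,0]],
    [[0,0,0],[0,0,0]],
    [[0,0,0],[0,0,0]],
    [[0,0,0],[0,0,0]],
    [[0,0,0],[0,0,0]]
  ],
  "jaw": -1
}}

```text
time: 10.25
tool_pos: [554.6, 338.0, 91.2]
tool_rot: [3.127, -0.004, 1.253]
force: [-0.2, -0.8, 0.0]
width: 1.001
```

Request:
{"method": "apply_moves", "body": {
  "plan": [
    [[0,0,0.3],[0,0,0]],
    [[0,0,0.6],[0,0,0]],
    [[0,0,0.8],[0,0,0]],
    [[0,0,0.8],[0,0,0]],
    [[0,-0.5,0.5],[0,0,0]],
    [[0,-0.9,0],[0,0,0]],
    [[0,-1,0],[0,0,0.2]],
    [[0,-1,0],[0,0,0.2]]
  ]
}}

```text
time: 11.05
tool_pos: [552.6, 173.3, 252.8]
tool_rot: [3.122, -0.012, 1.321]
force: [0.2, -0.4, 0.5]
width: 0.999
```

Request:
{"method": "apply_moves", "body": {
  "plan": [
    [[0,-1,0],[0,0,0.2]],
    [[0,-1,0],[0,0,0.2]],
    [[0,-1,0],[0,0,0.2]],
    [[0,-1,0],[0,0,0.2]],
    [[0,-1,0],[0,0,0]],
    [[0,-1,0],[0,0,0]],
    [[0,-1,0],[0,0,0]],
    [[0,-1,0],[0,0,0]]
  ]
}}

```text
time: 11.85
tool_pos: [551.6, -227.6, 264.1]
tool_rot: [3.106, -0.015, 1.42]
force: [0.4, -0.9, 0.4]
width: 1.0
```

Request:
{"method": "apply_moves", "body": {
  "plan": [
    [[-0.2,-0.9,0],[-0.06,0.15,0]],
    [[-0.14,-0.9,0],[-0.06,0.14,0]],
    [[0,-0.4,-0.2],[0,0,0]],
    [[0,0,-0.5],[0,0,0]],
    [[0,0,-0.5],[0,0,0]],
    [[0,0,-0.2],[0,0,0]],
    [[0,0,0],[0,0,0]]
  ]
}}

```text
time: 12.55
tool_pos: [528.0, -358.2, 201.9]
tool_rot: [3.129, 0.02, 1.399]
force: [0.1, -0.3, 0.1]
width: 1.002
```

```bash
python3 -c "
from h import *
f=wrist('w4')
print(np.round(proj(f,(534.5,-340.5,110))),np.round(proj(f,(534.5,-340.5,145))))
h=cv2.cvtColor(f['img'],cv2.COLOR_RGB2HSV)
m=((h[:,:,0]>12)&(h[:,:,0]<26)&(h[:,:,1]>150)&(h[:,:,2]>80)).astype(np.uint8);g=((h[:,:,0]>45)&(h[:,:,0]<85)&(h[:,:,1]>90)).astype(np.uint8)
for k in(m,g):
  n,l,st,c=cv2.connectedComponentsWithStats(k);i=1+st[1:,4].argmax();print(st[i],c[i].round(1))
"
```

```text
12.55 [ 528.  -358.2  201.9] [3.129 0.02  1.399] [ 0.1 -0.3  0.1] [ 0.3   0.66  0.45  1.54 -0.31  0.99  0.66] [[-0.0, -0.95, -0.3, 78.03], [1.0, -0.0, 0.0, 0.52], [-0.0, -0.3, 0.95, -130.91], [0.0, 0.0, 0.0, 1.0]] cam [ 541. -279.  331.]
[322. 180.] [323. 195.]
[ 299  175   49   47 1797] [322.8 197.6]
[296 152  53  40 682] [321.1 165.7]
```

View pics/w4.png

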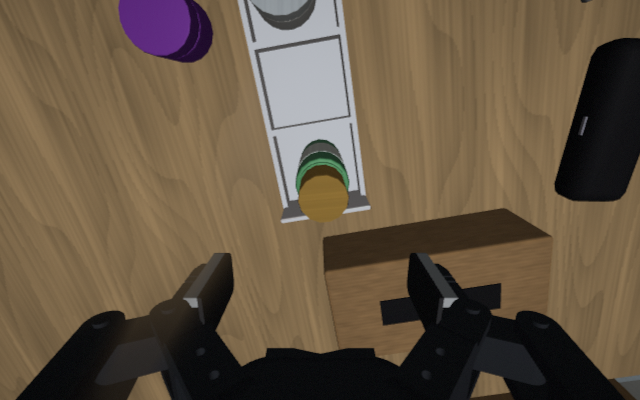

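The brass cap is at (323,198), predicted (323,195), so the toner is at ≈(534,-342).

Request:
{"method": "apply_moves", "body": {
  "plan": [
    [[0.15,0.35,0],[0.15,0.08,0]],
    [[0,0,0],[0,0,0]]
  ]
}}

```text
time: 12.8
tool_pos: [538.1, -339.1, 205.4]
tool_rot: [3.137, 0.004, 1.401]
force: [0.9, 0.7, -0.1]
width: 0.999
```

Request:
{"method": "apply_moves", "body": {
  "plan": [
    [[0,0,-0.4],[0,0,0]],
    [[0,0,-0.5],[0,0,0]],
    [[0,0,-0.4],[0,0,0]],
    [[0,0,0],[0,0,0]]
  ]
}}

```text
time: 13.2
tool_pos: [543.7, -336.9, 144.6]
tool_rot: [3.126, 0.007, 1.409]
force: [-0.9, -0.2, 0.9]
width: 0.999
```

Request:
{"method": "apply_moves", "body": {
  "plan": [
    [[-0.2,-0.1,0],[-0.05,0.1,0]],
    [[-0.02,0,-0.3],[0,0,0]],
    [[-0.02,0,-0.4],[0,0,0]],
    [[-0.02,0,-0.35],[0,0,0]],
    [[0,0,0],[0,0,0]]
  ]
}}

```text
time: 13.7
tool_pos: [532.7, -345.8, 99.8]
tool_rot: [3.126, 0.023, 1.411]
force: [-0.2, 0.1, -0.8]
width: 0.996
```

Request:
{"method": "apply_moves", "body": {
  "plan": [
    [[0,0.08,-0.15],[0.18,0.12,0]],
    [[0.02,0,-0.08],[0,0,0]],
    [[0,0,0],[0,0,0]]
  ]
}}

```text
time: 14.0
tool_pos: [535.4, -343.8, 92.0]
tool_rot: [3.14, 0.006, 1.411]
force: [-0.8, 0.3, 0.1]
width: 1.002
```

Request:
{"method": "apply_moves", "body": {
  "plan": [
    [[0,0,0],[0,0,0]],
    [[0,0,0],[0,0,0]],
    [[0,0,0],[0,0,0]],
    [[0,0,0],[0,0,0]],
    [[0,0,0],[0,0,0]],
    [[0,0,0],[0,0,0]],
    [[0,0,0],[0,0,0]],
    [[0,0,0],[0,0,0]]
  ],
  "jaw": 1
}}

```text
time: 14.8
tool_pos: [536.0, -344.4, 93.9]
tool_rot: [3.137, 0.008, 1.411]
force: [-0.4, -0.5, 0.5]
width: 0.475
```

Request:
{"method": "apply_moves", "body": {
  "plan": [
    [[0,0,0.2],[0,0,0]],
    [[0,0,0.5],[0,0,0]],
    [[0,0,0.7],[0,0,0]],
    [[0,0,0.7],[0,0,0]],
    [[0,0.2,0.5],[0,0,0]],
    [[0,0.4,0.2],[0,0,0]],
    [[0,0.6,0],[0,0,0]],
    [[0,0.8,0],[0,0,0]]
  ]
}}

```text
time: 15.6
tool_pos: [530.1, -248.0, 239.9]
tool_rot: [-3.141, 0.012, 1.398]
force: [0.6, 0.2, -2.3]
width: 0.475
```

Request:
{"method": "apply_moves", "body": {
  "plan": [
    [[0,0.8,0],[0,0,0]],
    [[0,0.8,0],[0,0,0]],
    [[0,0.8,0],[0,0,0]],
    [[0,0.8,0],[0,0,0]],
    [[0,0.8,0],[0,0,-0.2]],
    [[0,0.8,0],[0,0,-0.2]],
    [[0,0.8,0],[0,0,-0.2]],
    [[0,0.8,0],[0,0,-0.2]]
  ]
}}

```text
time: 16.4
tool_pos: [525.8, 83.9, 243.4]
tool_rot: [-3.141, 0.01, 1.293]
force: [0.7, 0.8, -1.3]
width: 0.472
```

Request:
{"method": "apply_moves", "body": {
  "plan": [
    [[0,0.8,0],[0,0,-0.2]],
    [[0,0.8,0],[0,0,-0.2]],
    [[0,0.7,0],[0,0,0]],
    [[0,0.3,0],[0,0,0]],
    [[0,0,0],[0,0,0]]
  ]
}}

```text
time: 16.9
tool_pos: [521.7, 227.8, 244.0]
tool_rot: [-3.137, 0.007, 1.256]
force: [-0.3, -0.4, -1.9]
width: 0.471
```

```bash
python3 -c "
from h import *
f=wrist('w5')
a=np.array([.293,.956])
for k in(156,117,78,39,0):X=(*(np.array([516,223])+a*k),32);print(k,np.round(X),np.round(proj(f,X)))"
```

```text
16.9 [521.7 227.8 244. ] [-3.137  0.007  1.256] [-0.3 -0.4 -1.9] [-0.77  0.53  0.5   1.67 -0.28  1.03 -0.49] [[-0.0, -0.95, -0.3, 78.09], [1.0, -0.0, 0.0, 0.54], [-0.0, -0.3, 0.95, -130.92], [0.0, 0.0, 0.0, 1.0]] cam [547. 303. 374.]
156 [562. 372.  32.] [314.  25.]
117 [550. 335.  32.] [315.  67.]
78 [539. 298.  32.] [315. 106.]
39 [527. 260.  32.] [316. 142.]
0 [516. 223.  32.] [317. 176.]
```

View pics/w5.png

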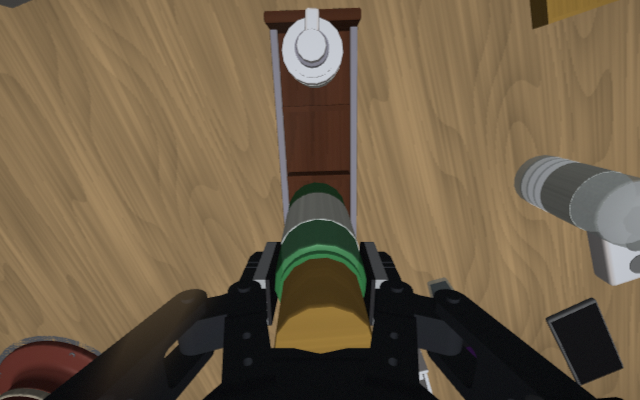

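Cleanser stands in compartment 1 (shoulder ring at (313,48)). The dividers at v≈105 and 173 match the predicted 106 and 176. Toner goes to (527,261).

Request:
{"method": "apply_moves", "body": {
  "plan": [
    [[0.06,0.4,0],[0,0,0]],
    [[0.05,0.3,-0.2],[0,0,0]],
    [[0,0.1,-0.6],[0,0,0]],
    [[0,0.05,-0.6],[0,0,0]],
    [[0,0,-0.4],[0,0,0]],
    [[0,0,0],[0,0,0]]
  ]
}}

```text
time: 17.55
tool_pos: [530.5, 254.7, 151.3]
tool_rot: [3.14, 0.015, 1.234]
force: [-0.2, -0.4, -2.5]
width: 0.472
```

Request:
{"method": "apply_moves", "body": {
  "plan": [
    [[-0.06,0.12,-0.3],[0.1,0,0.1]],
    [[0,0.02,-0.35],[0,0,0]],
    [[0,0.02,-0.2],[0,0,0]],
    [[0,0,-0.05],[0,0,0]],
    [[0,0,0],[0,0,0]]
  ]
}}

```text
time: 18.05
tool_pos: [531.8, 255.9, 108.2]
tool_rot: [3.138, 0.005, 1.236]
force: [0.9, 0.3, -2.4]
width: 0.473
```

Request:
{"method": "apply_moves", "body": {
  "plan": [
    [[-0.08,0.1,-0.05],[0,0,0]],
    [[0,0,-0.08],[0,0,0]],
    [[0,0,-0.06],[0,0,0]],
    [[0,0,-0.04],[0,0,0]]
  ]
}}

```text
time: 18.45
tool_pos: [529.3, 261.9, 98.8]
tool_rot: [3.134, 0.001, 1.236]
force: [-0.3, 0.4, -2.3]
width: 0.474
```

Request:
{"method": "apply_moves", "body": {
  "plan": [
    [[-0.02,0,-0.05],[0,0,0]],
    [[0,0,-0.05],[0,0,0]],
    [[0,0,-0.04],[0,0,0]]
  ]
}}

```text
time: 18.75
tool_pos: [528.6, 262.5, 93.6]
tool_rot: [3.134, -0.001, 1.237]
force: [-6.1, -0.3, 19.7]
width: 0.473
```

Contact (z 93.6, expected ~94). Ease up slightly, release, and go back for the serum.

Request:
{"method": "apply_moves", "body": {
  "plan": [
    [[0,0,0.02],[0,0,0]],
    [[0,0,0],[0,0,0]],
    [[0,0,0],[0,0,0]],
    [[0,0,0],[0,0,0]],
    [[0,0,0],[0,0,0]]
  ],
  "jaw": -1
}}

```text
time: 19.25
tool_pos: [530.4, 262.8, 96.1]
tool_rot: [3.13, -0.004, 1.236]
force: [-0.4, -0.3, 0.2]
width: 0.999
```

Request:
{"method": "apply_moves", "body": {
  "plan": [
    [[0,0,0.3],[0,0,0]],
    [[0,0,0.6],[0,0,0]],
    [[0,0,0.8],[0,0,0]],
    [[0,0,0.8],[0,0,0]],
    [[0,-0.5,0.3],[0,0,0.2]],
    [[0,-0.9,0],[0,0,0.3]],
    [[0,-1,0],[0,0,0.3]],
    [[0,-1,0],[0,0,0.3]]
  ]
}}

```text
time: 20.05
tool_pos: [527.8, 98.5, 238.9]
tool_rot: [3.132, -0.005, 1.394]
force: [0.1, -0.2, -0.6]
width: 1.002
```

Request:
{"method": "apply_moves", "body": {
  "plan": [
    [[0,-1,0],[0,0,0.2]],
    [[0,-1,0],[0,0,0]],
    [[0,-1,0],[0,0,0]],
    [[0,-0.8,0],[0,0,0]],
    [[0,-0.3,0],[0,0,0]],
    [[0,0,0],[0,0,0]]
  ]
}}

```text
time: 20.65
tool_pos: [524.6, -120.5, 240.1]
tool_rot: [3.128, 0.0, 1.404]
force: [-0.2, 0.2, 0.4]
width: 1.005
```

Request:
{"method": "apply_moves", "body": {
  "plan": [
    [[0.22,0.1,-0.3],[0,0.1,0.1]],
    [[0,0.05,-0.5],[0,0,0]],
    [[0,0,-0.5],[0,0,0]],
    [[0,0,0],[0,0,0]]
  ]
}}

```text
time: 21.05
tool_pos: [536.9, -108.2, 173.7]
tool_rot: [3.139, -0.002, 1.42]
force: [-0.5, 0.6, 0.3]
width: 1.006
```

```bash
python3 -c "
from h import *
f=wrist('w6')
for z in(70,111):print(np.round(proj(f,(535,-114,z))))
print(np.round(proj(f,(528,-189,68))))
cv2.imwrite('pics/w6.png',f['img'][:,:,::-1])"
```

```text
21.05 [ 536.9 -108.2  173.7] [ 3.139e+00 -2.000e-03  1.420e+00] [-0.5  0.6  0.3] [-0.12  0.57  0.43  1.82 -0.32  0.82  0.32] [[-0.0, -0.95, -0.3, 78.0], [1.0, -0.0, 0.0, 0.52], [-0.0, -0.3, 0.95, -130.91], [0.0, 0.0, 0.0, 1.0]] cam [549. -31. 305.]
[318. 208.]
[317. 228.]
[323. 285.]
```

View pics/w6.png

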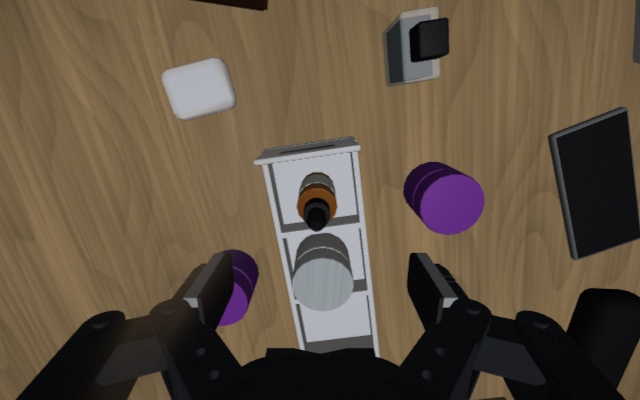

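```bash
python3 -c "
from h import *
f=pickle.load(open('w6.pkl','rb'));w=pickle.load(open('w1.pkl','rb'));s=pickle.load(open('f0.pkl','rb'))['side']
print(onz(f,256,161,64),onz(f,359,147,64))
h=cv2.cvtColor(f['img'],cv2.COLOR_RGB2HSV);print('serum',onz(f,317,205,70),onz(f,316,218,111),'cream',onz(f,323,277,68),onz(f,323,279,68))
m=((h[:,:,0]<16)&(h[:,:,1]>150)&(h[:,:,2]>60)).astype(np.uint8)*255;m[:,:270]=0;m[:,360:]=0
n,l,st,c=cv2.connectedComponentsWithStats(m);i=1+st[1:,4].argmax();print(st[i],c[i])
print(tri([f,w],[(316,219),(316,90)]),tri([f,w],[(323,277),(320.5,149)]))
"
```

```text
[491.60810758 -68.97270386  64.        ] [574.95643097 -70.30314914  64.        ]
serum [ 534.8082962  -111.43511928   70.        ] [ 535.09553406 -106.70178397  111.        ] cream [ 529.53489355 -180.5960191    68.        ] [ 529.23104007 -182.63774315   68.        ]
[298 188  38  33 535] [316.82803738 199.19439252]
[ 534.36215961 -114.01760512   94.33929083] [ 527.74008146 -191.14448398   51.23681192]
```

Request:
{"method": "apply_moves", "body": {
  "plan": [
    [[-0.05,-0.05,-0.3],[0,0,0]],
    [[-0.02,0,-0.5],[0,0,0]],
    [[-0.03,0,-0.5],[0,0,0]],
    [[-0.02,0,-0.4],[0,0,0]],
    [[0,0,-0.1],[0,0,0]],
    [[0,0,0],[0,0,0]]
  ]
}}

```text
time: 21.7
tool_pos: [539.7, -107.0, 91.7]
tool_rot: [3.118, -0.004, 1.429]
force: [-0.0, 0.5, -0.2]
width: 1.003
```

Request:
{"method": "apply_moves", "body": {
  "plan": [
    [[-0.12,-0.1,-0.15],[-0.03,0.19,0]],
    [[-0.03,0,-0.3],[0,0,0]],
    [[-0.02,0,-0.25],[0,0,0]],
    [[0,0,-0.05],[0,0,0]],
    [[0,0,0],[0,0,0]]
  ]
}}

```text
time: 22.2
tool_pos: [534.6, -113.4, 57.4]
tool_rot: [3.132, 0.005, 1.43]
force: [0.4, 0.1, 0.3]
width: 0.997
```

Request:
{"method": "apply_moves", "body": {
  "plan": [
    [[0,0.05,-0.1],[0,0,0]],
    [[0,0,-0.02],[0,0,0]]
  ]
}}

```text
time: 22.4
tool_pos: [535.2, -111.0, 51.8]
tool_rot: [3.131, 0.005, 1.43]
force: [-0.0, -0.4, 0.7]
width: 1.0
```

Request:
{"method": "apply_moves", "body": {
  "plan": [
    [[0,0,-0.02],[0,0,0]],
    [[0,0,0],[0,0,0]],
    [[0,0,-0.02],[0,0,0]],
    [[0,0,0],[0,0,0]],
    [[0,0,-0.02],[0,0,0]],
    [[0,0,0],[0,0,0]],
    [[0,0,0],[0,0,0]],
    [[0,0,0],[0,0,0]]
  ],
  "jaw": 1
}}

```text
time: 23.2
tool_pos: [535.9, -111.1, 50.4]
tool_rot: [3.129, 0.004, 1.43]
force: [-0.2, 0.5, 1.2]
width: 0.382
```

Request:
{"method": "apply_moves", "body": {
  "plan": [
    [[0,0,0.2],[0,0,0]],
    [[0,0,0.5],[0,0,0]],
    [[0,0,0.8],[0,0,0]],
    [[0,0,0.8],[0,0,0]],
    [[0,0.2,0.5],[0,0,0]],
    [[0,0.5,0.2],[0,0,0]],
    [[0,0.7,0],[0,0,-0.2]],
    [[0,0.8,0],[0,0,-0.2]]
  ]
}}

```text
time: 24.0
tool_pos: [533.4, -7.1, 210.4]
tool_rot: [3.126, 0.008, 1.363]
force: [0.1, -0.0, -1.0]
width: 0.383
```

Request:
{"method": "apply_moves", "body": {
  "plan": [
    [[-0.1,0.8,0],[0,0,-0.2]],
    [[-0.1,0.8,0],[0,0,-0.2]],
    [[-0.1,0.7,0],[0,0,-0.2]],
    [[-0.1,0.5,0],[0,0,-0.2]],
    [[0,0.2,0],[0,0,0]],
    [[0,0,0],[0,0,0]]
  ]
}}

```text
time: 24.6
tool_pos: [510.5, 155.7, 213.2]
tool_rot: [3.125, 0.004, 1.274]
force: [-0.2, -0.1, -0.5]
width: 0.38
```

Request:
{"method": "apply_moves", "body": {
  "plan": [
    [[-0.1,0.4,0],[0,0.12,0]],
    [[-0.03,0.2,-0.2],[0,0,0]],
    [[0,0.05,-0.6],[0,0,0]],
    [[0,0.05,-0.6],[0,0,0]],
    [[0,0,-0.4],[0,0,0]],
    [[0,0,0],[0,0,0]]
  ]
}}

```text
time: 25.2
tool_pos: [507.2, 179.4, 120.8]
tool_rot: [3.131, 0.012, 1.26]
force: [-1.1, 0.8, -1.1]
width: 0.383
```

```bash
python3 -c "
from h import *
f=wrist('w7')
a=np.array([.293,.956])
for k in(78,39,0,-39,-78):X=(*(np.array([516,224])+a*k),32);print(k,np.round(X),np.round(proj(f,X)))"
```

```text
25.2 [507.2 179.4 120.8] [3.131 0.012 1.26 ] [-1.1  0.8 -1.1] [-0.68  0.64  0.46  1.9  -0.4   0.7  -0.31] [[-0.0, -0.95, -0.3, 78.09], [1.0, -0.0, 0.0, 0.53], [-0.0, -0.3, 0.95, -130.91], [0.0, 0.0, 0.0, 1.0]] cam [531. 256. 251.]
78 [539. 299.  32.] [308.  25.]
39 [527. 261.  32.] [309.  90.]
0 [516. 224.  32.] [311. 147.]
-39 [505. 187.  32.] [312. 198.]
-78 [493. 149.  32.] [313. 244.]
```

View pics/w7.png

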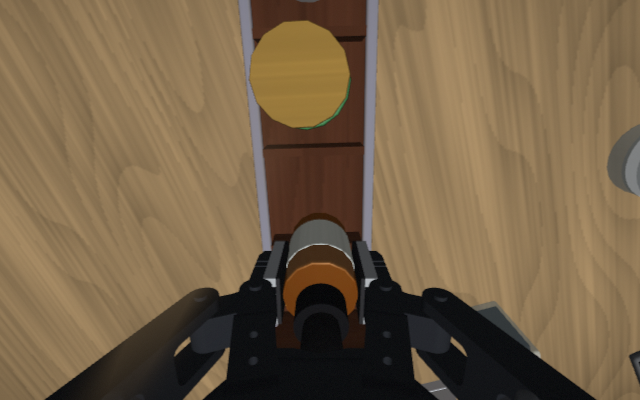

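Toner stands in compartment 2. The divider at (314,146) matches the predicted (311,147). Serum goes to (505,187).

Request:
{"method": "apply_moves", "body": {
  "plan": [
    [[-0.05,0.18,-0.3],[0.1,0,0.1]],
    [[-0.02,0.05,-0.35],[0,0,0]],
    [[0,0,-0.3],[0,0,0]],
    [[0,0,-0.1],[0,0,0]],
    [[0,0,0],[0,0,0]]
  ]
}}

```text
time: 25.75
tool_pos: [511.3, 185.8, 74.1]
tool_rot: [3.119, -0.005, 1.265]
force: [0.2, 1.2, -0.7]
width: 0.384
```

Request:
{"method": "apply_moves", "body": {
  "plan": [
    [[-0.13,0.05,-0.1],[0,0.18,0]],
    [[-0.02,0,-0.14],[0,0,0]],
    [[0,0,-0.1],[0,0,0]],
    [[0,0,-0.05],[0,0,0]]
  ]
}}

```text
time: 26.15
tool_pos: [505.7, 188.2, 56.4]
tool_rot: [3.136, -0.001, 1.264]
force: [0.4, 0.5, -1.1]
width: 0.379
```

Request:
{"method": "apply_moves", "body": {
  "plan": [
    [[0,0,-0.05],[0,0,0]],
    [[0,0,-0.04],[0,0,0]],
    [[0,0,-0.04],[0,0,0]]
  ]
}}

```text
time: 26.45
tool_pos: [505.9, 188.5, 50.3]
tool_rot: [3.137, -0.002, 1.264]
force: [-4.6, -0.3, 21.7]
width: 0.378
```

Request:
{"method": "apply_moves", "body": {
  "plan": [
    [[0,0,0.02],[0,0,0]],
    [[0,0,0],[0,0,0]],
    [[0,0,0],[0,0,0]],
    [[0,0,0],[0,0,0]],
    [[0,0,0],[0,0,0]]
  ],
  "jaw": -1
}}

```text
time: 26.95
tool_pos: [506.7, 188.6, 51.9]
tool_rot: [3.135, -0.003, 1.264]
force: [-0.6, -0.5, 1.1]
width: 0.998
```

Request:
{"method": "apply_moves", "body": {
  "plan": [
    [[0,0,0.3],[0,0,0]],
    [[0,0,0.6],[0,0,0]],
    [[0,0,0.9],[0,0,0]],
    [[0,0,0.9],[0,0,0]],
    [[0,-0.5,0.5],[0,0,0.2]],
    [[0,-0.9,0],[0,0,0.3]],
    [[0.1,-1,0],[0,0,0.3]],
    [[0.1,-1,0],[0,0,0.3]]
  ]
}}

```text
time: 27.75
tool_pos: [514.6, 24.2, 216.7]
tool_rot: [3.136, -0.005, 1.423]
force: [0.8, -1.4, -0.3]
width: 0.998
```

Request:
{"method": "apply_moves", "body": {
  "plan": [
    [[0.1,-1,0],[0,0,0.2]],
    [[0.1,-1,0],[0,0,0]],
    [[0.1,-1,0],[0,0,0]],
    [[0,-0.9,0],[0,0,0]],
    [[0,-0.4,0],[0,0,0]],
    [[0,0,0],[0,0,0]]
  ]
}}

```text
time: 28.35
tool_pos: [526.3, -204.1, 217.6]
tool_rot: [3.133, 0.001, 1.436]
force: [-0.5, 1.0, 0.2]
width: 0.997
```

```bash
python3 -c "
from h import *
f=wrist('w8')
for y in(-184,-190):print(np.round(proj(f,(529,y,68))),np.round(proj(f,(529,y,10))))
print('caddy dividers z32',np.round(proj(f,(530,-153,32))),np.round(proj(f,(530,-231,32))))"
```

```text
28.35 [ 526.3 -204.1  217.6] [3.133e+00 1.000e-03 1.436e+00] [-0.5  1.   0.2] [ 0.03  0.54  0.48  1.73 -0.3   0.94  0.49] [[-0.0, -0.95, -0.3, 77.99], [1.0, -0.0, 0.0, 0.52], [-0.0, -0.3, 0.95, -130.91], [0.0, 0.0, 0.0, 1.0]] cam [ 536. -127.  348.]
[318. 165.] [318. 154.]
[319. 171.] [318. 160.]
caddy dividers z32 [315. 128.] [325. 200.]
```

View pics/w8.png

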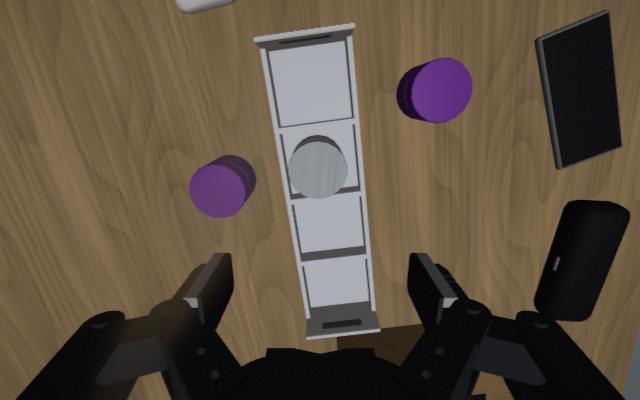

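Lid centre is at (318,168), so the cream is at ≈(529,-187). It is the grey-lidded jar in the caddy; the purple ones at (218,190) and (441,90) stay.

Request:
{"method": "apply_moves", "body": {
  "plan": [
    [[0,0.4,-0.2],[0,0,0]],
    [[0,0.05,-0.6],[0,0,0]],
    [[-0.03,0,-0.7],[0,0,0]],
    [[-0.03,0,-0.6],[0,0,0]],
    [[0,0,-0.2],[0,0,0]],
    [[0,0,0],[0,0,0]]
  ]
}}

```text
time: 29.0
tool_pos: [526.3, -164.4, 99.9]
tool_rot: [3.131, -0.01, 1.454]
force: [0.2, -0.4, -0.7]
width: 1.002
```

Request:
{"method": "apply_moves", "body": {
  "plan": [
    [[0.06,-0.45,0],[-0.08,0.08,0]],
    [[0,0,0],[0,0,0]]
  ]
}}

```text
time: 29.2
tool_pos: [531.1, -184.9, 101.7]
tool_rot: [3.137, -0.001, 1.459]
force: [-0.6, -0.7, 0.7]
width: 1.001
```

Request:
{"method": "apply_moves", "body": {
  "plan": [
    [[0,0,-0.3],[0,0,0]],
    [[0,0,-0.3],[0,0,0]],
    [[0,0,-0.2],[0,0,0]],
    [[0,0,0],[0,0,0]]
  ]
}}

```text
time: 29.6
tool_pos: [535.6, -181.7, 66.1]
tool_rot: [3.127, -0.003, 1.463]
force: [-0.7, 0.2, 0.7]
width: 0.999
```

Request:
{"method": "apply_moves", "body": {
  "plan": [
    [[-0.16,-0.12,-0.15],[0,0.1,0]],
    [[-0.03,-0.02,-0.2],[0,0,0]],
    [[0,0,-0.08],[0,0,0]],
    [[0,0,0],[0,0,0]]
  ]
}}

```text
time: 30.0
tool_pos: [526.4, -189.1, 44.9]
tool_rot: [3.136, -0.001, 1.463]
force: [-0.5, 0.7, -0.2]
width: 1.002
```

Request:
{"method": "apply_moves", "body": {
  "plan": [
    [[0.05,0.03,0],[0,0,0]],
    [[0,0,0],[0,0,0]],
    [[0,0,0],[0,0,0]],
    [[0,0,0],[0,0,0]],
    [[0,0,0],[0,0,0]],
    [[0,0,0],[0,0,0]],
    [[0,0,0],[0,0,0]],
    [[0,0,0],[0,0,0]]
  ],
  "jaw": 1
}}

```text
time: 30.8
tool_pos: [529.6, -187.5, 45.4]
tool_rot: [3.135, -0.001, 1.463]
force: [-0.0, 0.2, -1.2]
width: 0.65
```

Request:
{"method": "apply_moves", "body": {
  "plan": [
    [[0,0,0.2],[0,0,0]],
    [[0,0,0.5],[0,0,0]],
    [[0,0,0.8],[0,0,0]],
    [[0,0,0.8],[0,0,0]],
    [[0,0.2,0.5],[0,0,0]],
    [[0,0.5,0.2],[0,0,-0.2]],
    [[0,0.7,0],[0,0,-0.2]],
    [[-0.1,0.8,0],[0,0,-0.2]]
  ]
}}

```text
time: 31.6
tool_pos: [521.7, -82.3, 205.6]
tool_rot: [3.132, 0.002, 1.373]
force: [0.2, 0.7, -0.8]
width: 0.652
```

Request:
{"method": "apply_moves", "body": {
  "plan": [
    [[-0.1,0.8,0],[0,0,-0.2]],
    [[-0.1,0.8,0],[0,0,-0.2]],
    [[-0.1,0.7,0],[0,0,-0.2]],
    [[-0.1,0.5,0],[0,0,-0.2]],
    [[-0.1,0.2,0],[0,0,-0.1]],
    [[0,0,0],[0,0,0]]
  ]
}}

```text
time: 32.2
tool_pos: [492.4, 81.9, 208.6]
tool_rot: [3.134, -0.004, 1.271]
force: [0.1, -0.2, -1.2]
width: 0.646
```

Request:
{"method": "apply_moves", "body": {
  "plan": [
    [[-0.15,0.5,0],[0,0.06,0]],
    [[-0.05,0.1,-0.4],[0,0,0]],
    [[0,0.05,-0.6],[0,0,0]],
    [[0,0.05,-0.5],[0,0,0]],
    [[0,0,-0.2],[0,0,0]],
    [[0,0,0],[0,0,0]]
  ]
}}

```text
time: 32.8
tool_pos: [485.4, 112.8, 125.2]
tool_rot: [3.132, -0.005, 1.266]
force: [-0.1, -0.4, -1.8]
width: 0.648
```

```bash
python3 -c "
from h import *
f=wrist('w9')
a=np.array([.293,.956])
for k in(39,0,-39,-78,-117):X=(*(np.array([516,224])+a*k),32);print(k,np.round(X),np.round(proj(f,X)))"
```

```text
32.8 [485.4 112.8 125.2] [ 3.132 -0.005  1.266] [-0.1 -0.4 -1.8] [-0.58  0.58  0.46  2.01 -0.43  0.64 -0.14] [[-0.0, -0.95, -0.3, 78.08], [1.0, -0.0, 0.0, 0.53], [-0.0, -0.3, 0.95, -130.91], [0.0, 0.0, 0.0, 1.0]] cam [508. 187. 256.]
39 [527. 261.  32.] [311. -25.]
0 [516. 224.  32.] [312.  43.]
-39 [505. 187.  32.] [312. 104.]
-78 [493. 149.  32.] [313. 159.]
-117 [482. 112.  32.] [314. 208.]
```

View pics/w9.png

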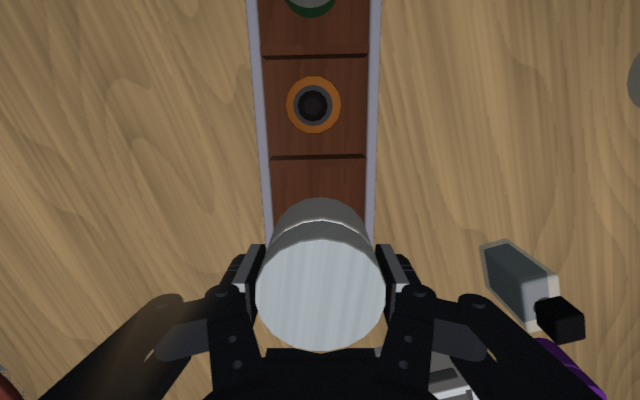

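```bash
python3 -c "
from h import *
f=pickle.load(open('w9.pkl','rb'))
a=np.array([.293,.956])
for k,z in((3,32),(-3,32),(-3,10),(-75,10),(-75,32),(-81,32)):print(k,z,np.round(proj(f,(*(np.array([516,224])+a*k),z)),1))
c=f['img'][:,290,:].astype(int).sum(1);print([(v,c[v]) for v in range(44,64)],[(v,c[v]) for v in range(148,168)])
print('jar lid centre',onz(f,320,288,125-45+68-0), 'rails', onz(f,260,157,32),onz(f,374,157,32),onz(f,267,215,32),onz(f,372,215,32))"
```

```text
3 32 [311.5  38.4]
-3 32 [311.7  48.3]
-3 10 [312.1  53.3]
-75 10 [313.5 150.1]
-75 32 [313.2 154.6]
-81 32 [313.3 162.5]
[(44, np.int64(139)), (45, np.int64(145)), (46, np.int64(148)), (47, np.int64(145)), (48, np.int64(146)), (49, np.int64(145)), (50, np.int64(148)), (51, np.int64(145)), (52, np.int64(150)), (53, np.int64(148)), (54, np.int64(136)), (55, np.int64(78)), (56, np.int64(62)), (57, np.int64(58)), (58, np.int64(60)), (59, np.int64(98)), (60, np.int64(137)), (61, np.int64(138)), (62, np.int64(140)), (63, np.int64(141))] [(148, np.int64(153)), (149, np.int64(153)), (150, np.int64(151)), (151, np.int64(149)), (152, np.int64(154)), (153, np.int64(150)), (154, np.int64(145)), (155, np.int64(108)), (156, np.int64(73)), (157, np.int64(81)), (158, np.int64(73)), (159, np.int64(86)), (160, np.int64(136)), (161, np.int64(151)), (162, np.int64(155)), (163, np.int64(154)), (164, np.int64(156)), (165, np.int64(154)), (166, np.int64(157)), (167, np.int64(157))]
jar lid centre [486.80837792 116.31116446 148.        ] rails [455.61740037 162.56542325  32.        ] [536.93325642 136.81680856  32.        ] [444.38229752 117.59163839  32.        ] [523.85367066  92.24498972  32.        ]
```

Serum stands centred in compartment 3 at (313,105). The divider strips sit ~5 px lower than predicted, so compartment 4 is nearer (484,108). I go to just above the dividers and check the gap again.

Request:
{"method": "apply_moves", "body": {
  "plan": [
    [[-0.03,-0.1,-0.3],[0,0.06,0]],
    [[-0.02,0,-0.35],[0,0,0]],
    [[-0.02,0,-0.3],[0,0,0]],
    [[0,0,0],[0,0,0]]
  ]
}}

```text
time: 33.25
tool_pos: [486.0, 104.8, 79.4]
tool_rot: [3.129, -0.006, 1.263]
force: [-0.1, 0.3, -0.9]
width: 0.651
```

Request:
{"method": "apply_moves", "body": {
  "plan": [
    [[-0.03,0.06,-0.05],[-0.05,0.1,0]],
    [[0,0,0],[0,0,0]]
  ]
}}

```text
time: 33.45
tool_pos: [485.5, 107.1, 77.7]
tool_rot: [3.138, 0.003, 1.262]
force: [-0.4, -0.3, -2.3]
width: 0.652
```

```bash
python3 -c "
from h import *
f=wrist('w10')"
```

```text
33.45 [485.5 107.1  77.7] [3.138e+00 3.000e-03 1.262e+00] [-0.4 -0.3 -2.3] [-0.53  0.66  0.4   2.04 -0.48  0.53 -0.09] [[-0.0, -0.95, -0.3, 78.09], [1.0, -0.0, 0.0, 0.53], [-0.0, -0.3, 0.95, -130.91], [0.0, 0.0, 0.0, 1.0]] cam [509. 182. 208.]
```

View pics/w10.png

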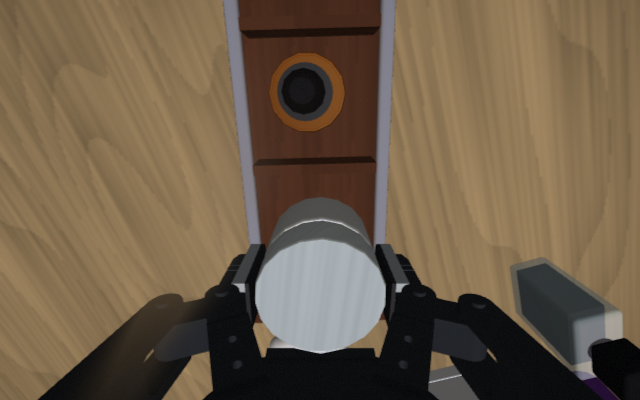

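```bash
python3 -c "
from h import *
f=pickle.load(open('w10.pkl','rb'))
a=np.array([.293,.956])
c=f['img'][:,275,:].astype(int).sum(1);print([(v,int(c[v])) for v in range(150,172)])
k0=onz(f,320,198,42)[:2]
print('jar edge',k0,k0@a,'div',[ (v,(onz(f,316,v,32)[:2]@a).round(1)) for v in (157,163)],'rails',onz(f,258,215,32)[:2],onz(f,375,215,32)[:2],'jar centre by lid',onz(f,321,289,100)[:2], onz(f,321,289,100)[:2]@a,'tcp',np.array([485.5,107.1])@a)"
```

```text
[(150, 157), (151, 158), (152, 158), (153, 158), (154, 159), (155, 160), (156, 154), (157, 158), (158, 133), (159, 97), (160, 94), (161, 91), (162, 95), (163, 85), (164, 99), (165, 135), (166, 166), (167, 166), (168, 168), (169, 166), (170, 163), (171, 162)]
jar edge [493.57319247 130.0287561 ] 268.9244362211247 div [(157, np.float64(291.1)), (163, np.float64(287.5))] rails [452.27794161 128.12475695] [522.03217951 105.70209273] jar centre by lid [487.2899904  109.78443195] 247.72988412777198 tcp 244.63909999999998
```

The jar is centred along the rack to ~1 mm and ~1–2 mm off across it, well inside the 7 mm clearance. Lowering.

Request:
{"method": "apply_moves", "body": {
  "plan": [
    [[-0.04,0.01,-0.1],[0,0,0]],
    [[-0.03,0.01,-0.15],[0,0,0]],
    [[-0.02,0.01,-0.12],[0,0,0]],
    [[0,0,0],[0,0,0]]
  ]
}}

```text
time: 33.9
tool_pos: [481.8, 108.7, 59.4]
tool_rot: [3.134, 0.001, 1.262]
force: [0.0, 0.0, -1.3]
width: 0.653
```

Request:
{"method": "apply_moves", "body": {
  "plan": [
    [[0.03,-0.03,-0.08],[0,0,0]],
    [[0,0,-0.08],[0,0,0]],
    [[0,0,-0.06],[0,0,0]],
    [[0,0,0],[0,0,0]]
  ]
}}

```text
time: 34.3
tool_pos: [483.6, 106.8, 47.2]
tool_rot: [3.134, 0.001, 1.262]
force: [-0.6, 0.6, -1.8]
width: 0.656
```

Request:
{"method": "apply_moves", "body": {
  "plan": [
    [[0,0,-0.04],[0,0,0]],
    [[0,0,-0.03],[0,0,0]]
  ]
}}

```text
time: 34.5
tool_pos: [484.0, 106.7, 45.2]
tool_rot: [3.134, 0.0, 1.261]
force: [-4.2, -1.4, 24.9]
width: 0.65
```

Request:
{"method": "apply_moves", "body": {
  "plan": [
    [[0,0,0.02],[0,0,0]],
    [[0,0,0],[0,0,0]],
    [[0,0,0],[0,0,0]],
    [[0,0,0],[0,0,0]],
    [[0,0,0],[0,0,0]]
  ],
  "jaw": -1
}}

```text
time: 35.0
tool_pos: [485.2, 106.8, 47.3]
tool_rot: [3.131, -0.002, 1.261]
force: [0.2, -0.4, -0.6]
width: 0.999
```

Request:
{"method": "apply_moves", "body": {
  "plan": [
    [[0,0,0.3],[0,0,0]],
    [[0,0,0.6],[0,0,0]],
    [[0,0,0.9],[0,0,0]],
    [[0,0,0.9],[0,0,0]],
    [[0,-0.5,0.8],[0,0,0]],
    [[0.1,-0.9,0.5],[0,0,0]],
    [[0.1,-1,0],[0,0,0]],
    [[0,-1,0],[0,0,0]]
  ]
}}

```text
time: 35.8
tool_pos: [493.6, -58.5, 253.2]
tool_rot: [3.134, -0.002, 1.284]
force: [0.2, 0.3, 0.4]
width: 1.001
```

Request:
{"method": "apply_moves", "body": {
  "plan": [
    [[0,-1,0],[0,0,0]],
    [[0,-1,0],[0,0,0]],
    [[0,-0.6,0],[0,0,0]],
    [[0,0,0],[0,0,0]]
  ]
}}

```text
time: 36.2
tool_pos: [490.7, -199.8, 254.6]
tool_rot: [3.13, 0.003, 1.272]
force: [-0.1, 0.2, 0.1]
width: 0.999
```

Run:
```python
from bench import vision,ctrl
import cv2,numpy as np,pickle
print(ctrl.sense()["force"])
t=vision.grab_frame("top")["img"];s=vision.grab_frame("side")["img"]
d=pickle.load(open("f0.pkl","rb"))
k=cv2.resize(t[85:285,150:480],None,fx=2.4,fy=2.4,interpolation=cv2.INTER_CUBIC)
o=np.zeros((600,800,3),np.uint8);o[:k.shape[0]//1,:k.shape[1]]=k[:600,:800]
cv2.imwrite("pics/e1.png",o[:480,:,::-1])
cv2.imwrite("pics/e2.png",cv2.resize(s[60:330,200:460],None,fx=2.2,fy=2.2,interpolation=cv2.INTER_CUBIC)[:,:,::-1])
for n,(x0,y0,x1,y1) in dict(flacon=(308,180,332,204),ear=(308,250,332,274),water=(255,112,290,158),p1=(350,170,385,200),p2=(378,252,410,284)).items():
    print(n,np.abs(t[y0:y1,x0:x1].astype(int)-d["top"]["img"][y0:y1,x0:x1]).mean().round(1))
```

```text
[-0.10585744  0.17822135  0.13202722]
flacon 6.6
ear 7.3
water 7.4
p1 7.1
p2 59.2
```

View pics/e1.png

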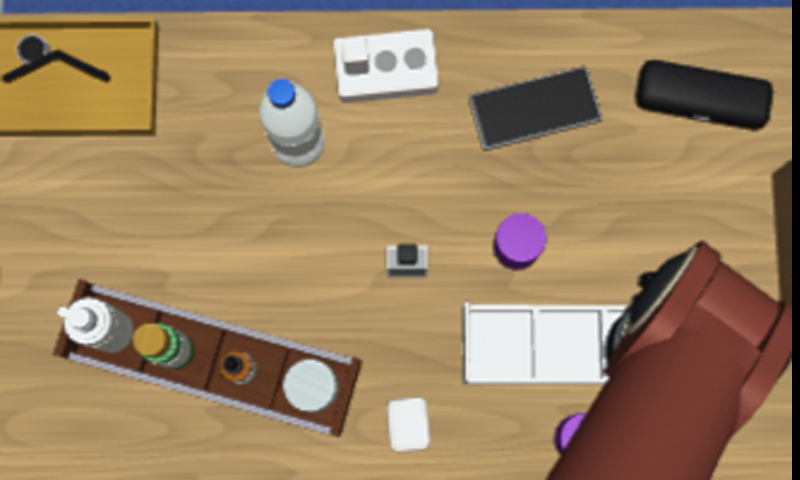

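View pics/e2.png

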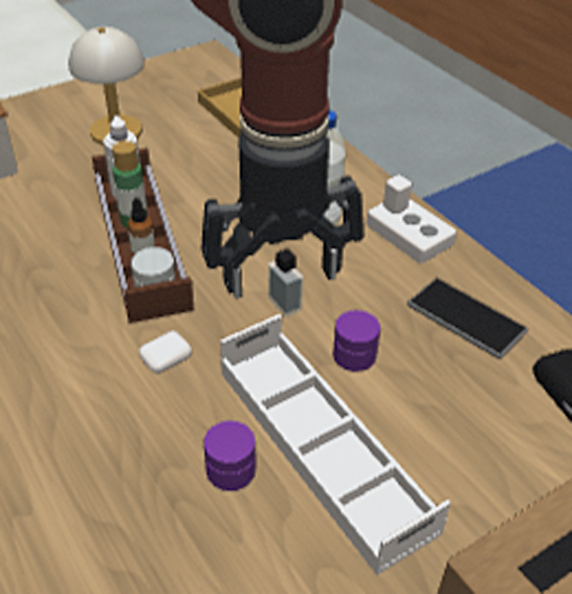

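All four stand upright in the rack, in order from the lamp: cleanser, toner, serum, cream. The flacon, earbuds, water bottle and purple jars look unmoved, and the gripper is clear, so I hand in.

```bash
python3 -c "
from bench import job_done
print(job_done())"
```

```text
the job is handed in; nothing more can be done
None
```

I moved all four containers from the caddy into the rack, one to a compartment. From the lamp end they stand in order of use: cleanser, toner, serum, cream. I handed the job in at about 36 s of the 128 s allowed.

- **Setting down:** I lowered each one until the force reading showed it touching the rack floor (10 to 25 N), then let go.
- **Last pictures:** The final top and side views show all four upright in their compartments, the caddy empty and the gripper clear with near-zero force. The flacon, earbuds case and far purple jar look unchanged from the start. So does the water bottle.
- **Disagreements:** In the top-view picture comparison, the near purple jar differed strongly because the arm covered it. It stands upright near its old place in the side view, but I made no exact before-and-after comparison for it. The rack and caddy positions measured in different pictures differed by 4 to 7 mm. I allowed for that with close looks before placing.

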